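# Dispense the long tower and pack it

## Robot

A 7-joint arm with a two-finger parallel gripper is mounted at the origin on a cart in front of the work surface, level with it; the furniture and walls round the work are solid. World frame = base frame: x ahead of the robot, y to its left, z up, the work surface at z = 0. Lengths are in m, angles in rad, forces in N, time in s.
With the tool pointing down it reaches from about 0.425 to 0.925 m from the base axis. Payload 6.8 kg.
Tool frame: the origin (TCP) lies midway between the tips of the shut fingers; the grasp point (between the pads) lies 19 mm behind it; z points along the fingers, y is the line along which they close (so a half turn about z gives the same grasp; the last joint's range is limited). The gripper opens to 85 mm and grips with 20 to 120 N. Pads are 22 mm wide; open, the fingers measure 114 mm over their backs; the gripper's body (76 mm by 85 mm) begins 54 mm behind the grasp point. The pads swing forward as they close: fully open they stand 13 mm farther back than shut.
Start: joints at [-0.108, 0.477, 0.022, 1.555, -0.011, 1.109, -0.083], TCP at [0.675, 0, 0.231] pointing down, gripper open.
Joint ranges: [-2.96, 2.96], [-0.34, 2.1], [-1.41, 1.46], [0.24, 2.44], [-1.37, 4.51], [0.17, 1.92], [-2.96, 2.96]. Speed limits (rad/s): [2.39, 2.39, 3.14, 3.14, 3.14, 3.14, 3.14].

## Interface

Orientations are given as a unit quaternion [w, x, y, z].
In Python, from station import readout, imaging, hand_in gives the robot as it stands.
- The arm moves only by the tool drive_tool, never from a script. Its argument "series" is a list of rows, each a list of 5 numbers: the shift along the tool's x, y, z in cm, then the turn about the tool's z in degrees, then the closure, from -1 (fully open) to 1 (shut). A call has 1 to 8 rows; each row shifts and turns the commanded pose from where the row before left it, along the tool's axes as they then stand; what a row does not reach is not made up. A row lasts 1/10 s, in which the tool goes at most 50 mm and 8.59 degrees, less where a joint would pass 70% of its speed; a pose out of reach is approached as far as the arm can. A call with a gripper value outside its range is refused whole. The fingers move at their own pace and stop on an object; "squeeze" is the grip in N (left out, the last holds). Time passes only in rows, so rows that do not move let the fingers close. It gives the time, the measured TCP pose, the force, the opening and the grip force at its end, in the units of the state.
- readout.get_obs(): the state, without advancing time (a new reading comes with each control period).
- imaging.read_camera(name): name is "scene" or "side" or "wrist"; returns the picture (400x640x3 uint8, red, green, blue); there is no depth.
- imaging.camera_model(name): a dict with "vfov" (degrees; the focal length in pixels is half the picture's height over the tangent of half this angle, whatever the lens; pixels are square), "cx", "cy" (the principal point, pixels), "xyz" and "orientation" of the camera in the world. Camera axes: x right, y down, z forward; pixel columns grow to the right and rows downward; lengths in m; the calibration is good to about 2 mm. A picture is of the moment at which its call begins: read the wrist's pose just before it. camera_model takes no time and is no camera call; for the wrist camera it gives the pose at the moment of the call.
- hand_in(): hands the job in; it is judged then, once.
Trained networks look in the newest picture that a camera, given by its name, has taken for a name from the list of things; names that differ only in an ending like _2 or _b are one class to them, and where a whole thing is asked for, a point or a joint stands for the part that bears it (a point fixed in the world has none). Each returns a list of dicts, best first, with "conf" (0 to 1); they miss things now and then, are a little off and sometimes report something else, mostly with a low value. They report only what shows in the picture. A call takes as long as a camera call.
- imaging.cut_out(thing, camera): "mask" (400x640 bool, what is visible of it) and "centre" ([column, row] in pixels, amid what is visible of it).
The state is a dict: "t": time; "q": joint angles; "joint_vel": joint speeds; "joint_torque": joint torques, N m; "eef_pos": TCP position; "tool_rot": TCP orientation; "contact_force": force on the tool from outside, world axes, zero at the start; "torque": the same for the moment, N m; "gripper_width": opening from 0.0 (shut) to 1.0 (fully open); "grasp_force": force on a finger pad.
Only numpy, scipy, OpenCV 4.12 (cv2) and the standard library are available. Lean on these libraries where they do the work, as an engineer would, in place of code of your own. Each camera call takes 0.05 s, during which the arm holds its last target. There are 200 camera calls.

## Task

Push the dispenser's spring-centred lever over towards the side where the long toy tower waits, gently, keep it over for about two seconds so that only that tower rolls down to the end stops, then let the lever spring back upright. Then pick up the long tower from the end stops and lay it gently in the wooden tray. Leave the short tower and the other things where they are.

Things in the scene. Friction and masses are not known exactly. Their poses are not given: they have to be found in the camera images.
- dispenser: Fixed wooden two-sided gravity dispenser, 460 mm wide (y). Origin: centre of its underside on the table; x away from the robot, y left, z up. On each side two waxed rails, 12 mm wide at x = -34 and +34 mm, slope down outwards at 20 degrees. A tower waits on each, axis along x near |y| = 77 mm, 115 mm high, held by the lever's gate. A back board stands at x = 85 to 95 mm, |y| < 85 mm.
- left_stop (a point): Where a tower's axis lies once it has rolled down on the left: against the left end posts (at x = -34 and +34 mm, 75 mm high, 12 mm wide; the space between the posts and between the rails, 56 mm, is free for fingers). Cheek boards 90 mm high at x = -81 and +81 mm keep it from creeping endways. Point at dispenser x = 0, y = +190 mm, 74 mm above the table.
- right_stop (a point): The same on the right: dispenser x = 0, y = -190 mm, 74 mm above the table.
- roof_edge (a point): Middle of the lower front edge of the roof board over the lever, 240 mm above the table at dispenser x = -20 mm. The board is 4 mm thick, runs from here 117 mm back and 90 mm to either side, open in front and at the sides. So the lever is reached from the front, the tool tilted about 30 degrees from vertical (pointing down and away from the robot), not from straight above.
- rocker (a joint): Lean (rad) of the spring-centred lever about an axle along the dispenser's x, 112 mm above the table at x = y = 0. 0 upright; positive = top to the left (dispenser's +y), which drops the left gate; negative = to the right, drops the right gate. Stops at +-0.50; a gate is quite down beyond 0.38, take at least 0.42. Spring 0.55 Nm/rad: about 4 N at the paddle holds it over; let go, it returns to 0.
- paddle (a point): Centre of the lever's paddle: 24 mm (x) by 12 mm (y) by 50 mm high, upright at rest, 65 mm above the axle (177 mm above the table), its upper end 202 mm above the table. Pushed sideways along the dispenser's y. The roof's underside is 38 mm over its upper end, the roof's front edge 8 mm in front of its front face. This frame leans with the lever.
- long_tower_center (a point): Centre (half-way along, on the axis) of the long toy tower: round, brown wood, pointed roof, 143 mm long, 80 g. Its axis is its own x, roof to -x (towards the robot); it may roll about it. Diameter 38 mm at the foot, 42 mm at the middle, 47 mm at the eaves, 44 mm from this point towards the roof; grasp it across at this point. Waits on the left or on the right of the dispenser.
- short_tower_center (a point): The short toy tower (round, pale wood with a pointed roof, 99 mm long, 51 mm at the eaves), a point on its axis 40 mm from its foot. Lies on the dispenser's other side, axis along x. It must stay there.
- tray: Fixed open wooden tray, 200 mm (its x) by 150 mm (its y), walls 6 mm thick and 28 mm high, floor 6 mm thick. Origin: centre of its underside on the table. A tower lying in it has its axis about 27 mm above the table.
- jar: Bystander: turned wooden jar, 47 mm across, 73 mm high, standing in front of the dispenser, a little left of the lever. Origin: centre of its underside.
- house: Bystander: toy house 47 x 43 x 109 mm, standing behind the dispenser. Origin: centre of its underside.
- mug: Bystander: mug, 92 x 127 mm with its handle, 93 mm high, on the left of the table. Origin: centre of its underside.
- spatula: Bystander: small wooden spatula lying flat, 120 x 26 x 6 mm, in front of the dispenser on the right. Origin: centre of its underside.

How it is judged:
By the outcome, as a careful person would: the job done as asked, in the order asked, and still so for the second after the job is handed in, with the robot touching nothing.
It also fails if it takes over 64 s, if anything falls off the work surface, if the arm or the gripper's body presses on something with over 40 N, if the wrist force passes 120 N, or if a joint passes its speed limit or range.

## Working session

There is one attempt and no reset: what is moved stays moved. The work goes in short steps, Python scripts to look and compute and a tool call to move; the robot and the scene stay as the last step left them, time stands still between calls to the robot, and variables do not carry over. Pictures are saved under pics/ and viewed, at most 10 in all, crops included, and the job is handed in when it is done.

Besides the shell and the picture viewer there is one more tool, called after "Call:" in YAML: its name, and indented under it one key for each argument. drive_tool: Moves the arm, as the interface text tells. Its arguments: {"type":"object","properties":{"series":{"type":"array"},"squeeze":{"type":"number"}},"required":["series"]}

```bash
mkdir -p pics; ls; cat > h.py <<'E'
import numpy as np,cv2
from scipy.spatial.transform import Rotation as R
from station import readout,imaging,hand_in
def rot(q): return R.from_quat([q[1],q[2],q[3],q[0]]).as_matrix()
def cam(n):
    m=imaging.camera_model(n); f=200/np.tan(np.radians(m['vfov'])/2)
    return f,m['cx'],m['cy'],np.array(m['xyz']),rot(m['orientation'])
def ray(c,p):
    f,cx,cy,o,Q=c; d=Q@np.array([(p[0]-cx)/f,(p[1]-cy)/f,1]); return o,d
def at_z(c,p,z):
    o,d=ray(c,p); return o+d*(z-o[2])/d[2]
def proj(c,P):
    f,cx,cy,o,Q=c; v=Q.T@(np.array(P)-o); return np.array([cx+f*v[0]/v[2],cy+f*v[1]/v[2]])
def snap(n,fn=None):
    im=imaging.read_camera(n)
    if fn: cv2.imwrite('pics/'+fn,im[:,:,::-1])
    return im
E
python3 - <<'E'
from h import *
for n in ['scene','side']:
    c=cam(n); print(n,c[:3],c[3].round(3),c[4].round(3).tolist())
    snap(n,n+'0.png')
    for t in ['dispenser','paddle','long_tower_center','short_tower_center','tray','jar','house','mug','spatula']:
        for r in imaging.cut_out(t,n)[:2]:
            m=r['mask']; ys,xs=np.where(m); print(t,round(r['conf'],2),np.round(r['centre']),m.sum(),(xs.min(),xs.max(),ys.min(),ys.max()) if len(xs) else '')
o=readout.get_obs(); print(o['t'],o['eef_pos'],o['tool_rot'])
E
```

```text
pics
scene (np.float64(511.3136250175123), 318.1187737224481, 201.81495072262337) [-0.625 -0.922  0.883] [[0.698, -0.292, 0.654], [-0.716, -0.282, 0.639], [-0.002, -0.914, -0.405]]
dispenser 0.69 [387. 249.] 6086 (np.int64(303), np.int64(434), np.int64(184), np.int64(299))
paddle 0.7 [371. 234.] 437 (np.int64(342), np.int64(399), np.int64(210), np.int64(267))
paddle 0.5 [386. 248.] 6425 (np.int64(303), np.int64(434), np.int64(183), np.int64(300))
short_tower_center 0.76 [351. 226.] 297 (np.int64(338), np.int64(361), np.int64(218), np.int64(236))
short_tower_center 0.52 [371. 237.] 375 (np.int64(342), np.int64(399), np.int64(210), np.int64(266))
tray 0.89 [276. 232.] 835 (np.int64(260), np.int64(301), np.int64(217), np.int64(250))
jar 0.55 [322. 258.] 252 (np.int64(316), np.int64(329), np.int64(247), np.int64(269))
house 0.21 [385. 251.] 6284 (np.int64(303), np.int64(435), np.int64(183), np.int64(300))
spatula 0.55 [369. 285.] 151 (np.int64(355), np.int64(387), np.int64(278), np.int64(293))
side (np.float64(449.01100739115657), 313.9436585746472, 205.67794204362093) [0.328 1.408 0.909
[... 589 characters left out ...]
np.int64(305), np.int64(376), np.int64(260), np.int64(307))
tray 0.26 [331. 190.] 3041 (np.int64(294), np.int64(357), np.int64(145), np.int64(252))
jar 0.74 [357. 223.] 179 (np.int64(351), np.int64(363), np.int64(217), np.int64(234))
jar 0.25 [323. 194.] 2837 (np.int64(295), np.int64(357), np.int64(145), np.int64(252))
house 0.55 [327. 200.] 278 (np.int64(314), np.int64(342), np.int64(193), np.int64(204))
mug 0.66 [306. 324.] 1493 (np.int64(282), np.int64(325), np.int64(306), np.int64(352))
spatula 0.63 [357. 206.] 65 (np.int64(354), np.int64(359), np.int64(198), np.int64(212))
1.0 [ 6.75015932e-01 -4.33464724e-06  2.31329715e-01] [2.28431538e-06 7.07129807e-01 7.07083754e-01 1.90229053e-05]
```

```bash
python3 - <<'E'
from h import *
a=cv2.imread('pics/scene0.png')[150:330,240:460]; b=cv2.imread('pics/side0.png')[130:360,260:400]
a=cv2.resize(a,None,fx=2.2,fy=2.2,interpolation=2); b=cv2.resize(b,None,fx=2.2,fy=2.2,interpolation=2)
o=np.zeros((510,800,3),np.uint8); o[:a.shape[0],:a.shape[1]]=a; o[:b.shape[0],485:485+b.shape[1]]=b
cv2.imwrite('pics/v1.png',o)
snap('wrist','w0.png'); c=cam('wrist'); print(c)
E
```

```text
(np.float64(309.1467321111607), 316.59635061299696, 197.14950610109736, array([0.67534127, 0.06536694, 0.37321922]), array([[ 9.99999933e-01,  2.51027225e-04,  2.65333867e-04],
       [ 3.10656825e-04, -9.66584542e-01, -2.56347862e-01],
       [ 1.92117322e-04,  2.56347927e-01, -9.66584556e-01]]))
```

View pics/v1.png

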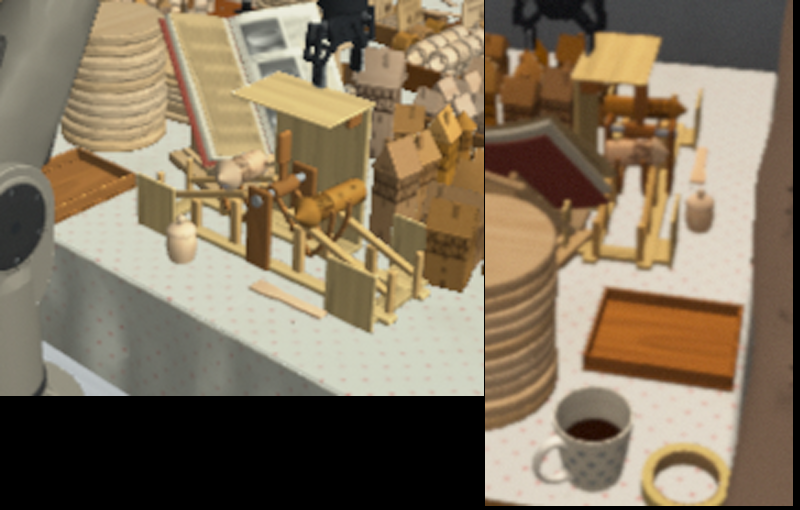

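View pics/w0.png

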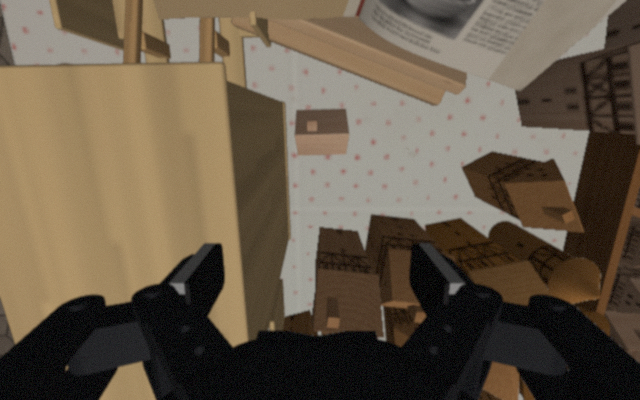

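The brown long tower waits on the right (−y), the pale short tower on the left, and the jar stands front-left. The wrist view shows the roof with its rear left corner near (222,63). I'll raise the arm for an overview, and check how the tool behaves near its limits.

Call:
drive_tool:
  series:
    - [0,-2,-4,0,-1]
    - [0,-3,-4,0,-1]
    - [0,-3,-4,0,-1]
    - [0,-3,-4,0,-1]
    - [0,-3,-4,0,-1]
    - [0,0,0,0,-1]
    - [0,0,0,0,-1]

```text
t: 1.75
eef_pos: [0.535, -0.0, 0.4326]
tool_rot: [0.001, 0.707, 0.707, 0.001]
contact_force: [0.2, 0.0, -2.7]
gripper_width: 0.998
grasp_force: 0.0
```

```bash
python3 - <<'E'
from h import *
o=readout.get_obs(); print(o['t'],o['eef_pos'],o['tool_rot'],np.round(o['q'],3))
snap('wrist','w1.png'); c=cam('wrist'); print(c[3],c[4].round(3).tolist())
for t in ['dispenser','paddle','roof_edge','long_tower_center','short_tower_center','tray','jar','house','spatula']:
    for r in imaging.cut_out(t,'wrist')[:2]:
        m=r['mask']; ys,xs=np.where(m); print(t,round(r['conf'],2),np.round(r['centre']),m.sum(),(xs.min(),xs.max(),ys.min(),ys.max()))
E
```

```text
1.75 [ 5.34963018e-01 -2.43560358e-05  4.32607501e-01] [0.00095538 0.70709689 0.70711496 0.00122894] [-0.132  0.115  0.017  1.596 -0.002  1.428 -0.115]
[0.5352427  0.06536325 0.57278669] [[1.0, 0.0, 0.0], [0.0, -0.967, -0.256], [0.0, 0.256, -0.967]]
dispenser 0.68 [338. 164.] 24972 (np.int64(259), np.int64(416), np.int64(5), np.int64(287))
dispenser 0.35 [249.  98.] 738 (np.int64(237), np.int64(267), np.int64(84), np.int64(113))
paddle 0.72 [301. 164.] 194 (np.int64(289), np.int64(337), np.int64(88), np.int64(169))
paddle 0.2 [338. 167.] 24353 (np.int64(259), np.int64(416), np.int64(5), np.int64(286))
roof_edge 0.96 [342. 162.] 24812 (np.int64(260), np.int64(417), np.int64(5), np.int64(287))
roof_edge 0.69 [295. 214.] 542 (np.int64(278), np.int64(306), np.int64(202), np.int64(228))
long_tower_center 0.61 [294. 213.] 548 (np.int64(277), np.int64(305), np.int64(201), np.int64(228))
short_tower_center 0.93 [293. 107.] 646 (np.int64(280), np.int64(349), np.int64(93), np.int64(129))
jar 0.74 [250.  99.] 729 (np.int64(237), np.int64(266), np.int64(84), np.int64(113))
jar 0.26 [338. 163.] 24981 (np.int64(259), np.int64(417), np.int64(5), np.int64(287))
house 0.61 [421. 124.] 295 (np.int64(415), np.int64(428), np.int64(112), np.int64(138))
spatula 0.83 [269. 200.] 668 (np.int64(262), np.int64(277), np.int64(174), np.int64(233))
```

View pics/w1.png

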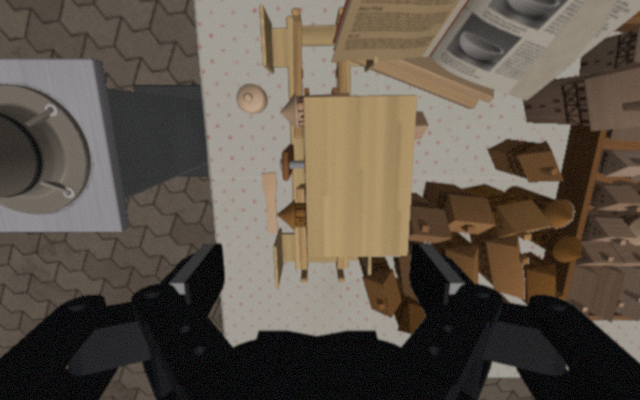

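The overview shows the roof corners at about (304,95), (417,95), (411,258) and (306,258). The cheek boards are at (265,40) and (278,258), the jar is at (250,98), and a big book lies behind the left end.

```bash
python3 - <<'E'
from h import *
im=cv2.imread('pics/w1.png')
f,cx,cy=309.1467,316.5964,197.1495
Q=np.array([[1,0,0],[0,-.966584,-.256348],[0,.256348,-.966584]]);c=(f,cx,cy,np.array([.53524,.06536,.57279]),Q)
for p in [(304,95),(417,95),(411,258),(306,258)]: print('roof',at_z(c,p,.244).round(4))
print('jar',at_z(c,(250,99),.06).round(3),'spatula',at_z(c,(269,200),.003).round(3),'house',at_z(c,(421,124),.1))
for n in ['side','scene']:
    cc=cam(n); im=snap(n)
    for r in imaging.cut_out('tray',n)[:1]:
        m=r['mask'].astype(np.uint8); ct=max(cv2.findContours(m,0,1)[0],key=cv2.contourArea)
        h=cv2.convexHull(ct); ap=cv2.approxPolyDP(h,4,True)[:,0]
        for p in ap: print(n,'tray',p,at_z(cc,p,.028).round(3),at_z(cc,p,0).round(3))
o=readout.get_obs(); print(o['t'])
E
```

```text
roof [0.5225 0.0851 0.244 ]
roof [0.6368 0.0851 0.244 ]
roof [ 0.6448 -0.0949  0.244 ]
roof [ 0.5229 -0.0949  0.244 ]
jar [0.43 0.09 0.06] spatula [ 0.444 -0.091  0.003] house [0.69067437 0.05263983 0.1       ]
side tray [313 263] [0.543 0.319 0.028] [0.55  0.284 0.   ]
side tray [374 268] [0.354 0.305 0.028] [0.354 0.27  0.   ]
side tray [372 306] [0.345 0.472 0.028] [0.346 0.443 0.   ]
side tray [305 298] [0.534 0.478 0.028] [0.541 0.449 0.   ]
scene tray [301 228] [0.538 0.303 0.028] [0.577 0.343 0.   ]
scene tray [300 235] [0.497 0.266 0.028] [0.534 0.304 0.   ]
scene tray [266 251] [0.336 0.264 0.028] [0.368 0.303 0.   ]
scene tray [256 224] [0.444 0.449 0.028] [0.479 0.493 0.   ]
scene tray [276 216] [0.542 0.447 0.028] [0.581 0.492 0.   ]
2.45
```

Call:
drive_tool:
  series:
    - [0,-4,-4,0,1]
    - [0,-3,-5,0,1]
    - [0,-2,-5,0,1]
    - [0,-2,-5,0,1]
    - [0,0,0,0,1]

```text
t: 2.95
eef_pos: [0.436, 0.0, 0.6098]
tool_rot: [0.004, 0.707, 0.707, 0.005]
contact_force: [-0.2, -0.3, -2.5]
gripper_width: 0.141
grasp_force: 0.0
```

```bash
python3 - <<'E'
from h import *
o=readout.get_obs(); print(o['t'],o['eef_pos'],o['tool_rot'],np.round(o['q'],3), rot(o['tool_rot'])[:,2])
E
```

```text
2.95 [4.35989871e-01 1.83362024e-05 6.09778746e-01] [0.00380603 0.70704616 0.70713804 0.00519975] [-0.148 -0.06   0.005  1.399  0.     1.79  -0.143] [ 0.01273571  0.0019718  -0.99991695]
```

Call:
drive_tool:
  series:
    - [0,0,-5,0,1]
    - [0,0,-5,0,1]
    - [0,0,-5,0,1]
    - [0,0,-5,0,1]
    - [0,0,-5,0,1]
    - [0,0,0,0,1]

```text
t: 3.55
eef_pos: [0.433, -0.0025, 0.7107]
tool_rot: [0.034, 0.708, 0.704, 0.042]
contact_force: [-0.2, 0.1, -1.9]
gripper_width: -0.003
grasp_force: 0.0
```

```bash
python3 - <<'E'
from h import *
o=readout.get_obs(); print(o['t'],o['eef_pos'],o['tool_rot'],np.round(o['q'],3), rot(o['tool_rot'])[:,2])
E
```

```text
3.55 [ 0.43302527 -0.0024699   0.71066952] [0.03420007 0.70791491 0.70420653 0.04218999] [ 0.529 -0.027 -0.627  1.14  -0.017  1.915 -0.11 ] [ 0.10790168  0.01099946 -0.99410072]
```

Call:
drive_tool:
  series:
    - [0,0,-3,0,1]
    - [0,0,-3,0,1]
    - [0,0,-3,0,1]
    - [0,0,0,0,1]

```text
t: 3.95
eef_pos: [0.4239, -0.0025, 0.7418]
tool_rot: [0.056, 0.706, 0.703, 0.067]
contact_force: [1.2, -0.6, -2.3]
gripper_width: -0.002
grasp_force: 0.0
```

```bash
python3 - <<'E'
from h import *
o=readout.get_obs(); print(o['t'],o['eef_pos'],np.round(o['q'],3), rot(o['tool_rot'])[:,2])
E
```

```text
3.95 [ 0.42391866 -0.00251993  0.74179683] [ 0.96  -0.059 -0.971  1.084 -0.066  1.915 -0.045] [ 0.17357126  0.01582347 -0.98469418]
```

Call:
drive_tool:
  series:
    - [0,0,5,0,1]
    - [0,0,5,0,1]
    - [0,0,0,0,1]

```text
t: 4.25
eef_pos: [0.4376, -0.0005, 0.632]
tool_rot: [0.047, 0.706, 0.704, 0.061]
contact_force: [-0.5, -0.4, -1.7]
gripper_width: -0.002
grasp_force: 0.0
```

```bash
python3 - <<'E'
from h import *
o=readout.get_obs(); print(o['t'],o['eef_pos'],np.round(o['q'],3), rot(o['tool_rot'])[:,2])
E
```

```text
4.25 [ 4.37622480e-01 -4.56848342e-04  6.32026705e-01] [ 0.983 -0.131 -0.92   1.375 -0.133  1.692  0.031] [ 0.15226419  0.01913366 -0.9881546 ]
```

The tilt gained at the wrist-joint limit persists, so I can build up the 30° needed that way, in free space above.

Call:
drive_tool:
  series:
    - [0,0,-5,0,1]
    - [0,0,-5,0,1]
    - [0,0,-5,0,1]
    - [0,0,-5,0,1]
    - [0,0,-5,0,1]
    - [0,0,-5,0,1]
    - [0,0,0,0,1]

```text
t: 4.95
eef_pos: [0.393, -0.0023, 0.819]
tool_rot: [0.114, 0.696, 0.697, 0.128]
contact_force: [-0.5, 1.0, -2.3]
gripper_width: -0.001
grasp_force: 0.0
```

```bash
cat > s.py <<'E'
from h import *
o=readout.get_obs(); M=rot(o['tool_rot']); print(round(o['t'],2),'p',np.round(o['eef_pos'],4),'q',np.round(o['q'],3),'x',M[:,0].round(3),'y',M[:,1].round(3),'z',M[:,2].round(3),'F',np.round(o['contact_force'],1))
E
python3 s.py
```

```text
4.95 p [ 0.393  -0.0023  0.819 ] q [ 0.593 -0.141 -0.551  0.999 -0.112  1.916 -0.022] x [-0.004  1.     0.02 ] y [ 0.941 -0.003  0.338] z [ 0.338  0.02  -0.941] F [-0.5  1.  -2.3]
```

Call:
drive_tool:
  series:
    - [0,0,-5,0,1]
    - [0,0,-5,0,1]
    - [0,0,-5,0,1]
    - [0,0,-5,0,1]
    - [0,0,0,0,1]

```text
t: 5.45
eef_pos: [0.3462, -0.0029, 0.883]
tool_rot: [0.166, 0.684, 0.686, 0.183]
contact_force: [0.1, 0.3, -3.2]
gripper_width: 0.008
grasp_force: 0.0
```

```bash
python3 s.py
```

```text
5.45 p [ 0.3462 -0.0029  0.883 ] q [ 0.259 -0.222 -0.263  0.94  -0.08   1.916 -0.056] x [-0.009  1.     0.023] y [ 0.879 -0.003  0.477] z [ 0.477  0.024 -0.878] F [ 0.1  0.3 -3.2]
```

Call:
drive_tool:
  series:
    - [0,0,3,-8.5,1]
    - [0,0,4,-8.5,1]
    - [0,0,4,-8.5,1]
    - [0,0,4,-8.5,1]
    - [0,0,4,-8.5,1]
    - [0,0,4,-8.5,1]
    - [0,0,4,-8.5,1]
    - [0,0,3,-8.5,1]

```text
t: 6.25
eef_pos: [0.4896, 0.001, 0.6103]
tool_rot: [0.233, 0.184, 0.953, 0.056]
contact_force: [0.5, -0.0, -2.5]
gripper_width: 0.001
grasp_force: 0.0
```

Call:
drive_tool:
  series:
    - [0,0,0,-8,1]
    - [0,0,0,-8,1]
    - [0,0,0,-6,1]
    - [0,0,0,0,1]

```text
t: 6.65
eef_pos: [0.4893, 0.0011, 0.6133]
tool_rot: [0.24, 0.001, 0.971, 0.011]
contact_force: [-1.7, 0.3, -1.9]
gripper_width: 0.003
grasp_force: 0.0
```

```bash
python3 s.py
```

```text
6.65 p [0.4893 0.0011 0.6133] q [-0.028 -0.24  -0.1    1.621  0.018  1.274  1.436] x [-0.884  0.008 -0.467] y [-0.003  1.     0.022] z [ 0.467  0.021 -0.884] F [-1.7  0.3 -1.9]
```

Call:
drive_tool:
  series:
    - [3,1,4,0,1]
    - [3,1,4,0,1]
    - [3,1,4,0,1]
    - [3,1,4,0,1]
    - [3,1,4,0,1]
    - [3,0,4,0,1]
    - [0,0,2,0,1]
    - [0,0,0,0,1]

```text
t: 7.45
eef_pos: [0.4516, 0.0563, 0.3028]
tool_rot: [0.239, 0.003, 0.971, 0.011]
contact_force: [0.5, -0.7, -1.8]
gripper_width: -0.003
grasp_force: 0.0
```

```bash
python3 s.py; python3 - <<'E'
from h import *
snap('wrist','w2.png'); c=cam('wrist'); print(c[3].round(4),c[4].round(4).tolist())
import json; json.dump([c[0],c[1],c[2],c[3].tolist(),c[4].tolist()],open('w2.json','w'))
for t in ['paddle','long_tower_center','short_tower_center','roof_edge']:
    for r in imaging.cut_out(t,'wrist')[:2]:
        m=r['mask']; ys,xs=np.where(m); print(t,round(r['conf'],2),np.round(r['centre']),m.sum(),(xs.min(),xs.max(),ys.min(),ys.max()))
im=cv2.imread('pics/w2.png')
for n,P in dict(pad=[.531,-.005,.177],roof=[.523,-.005,.24],l=[.523,.085,.24],r=[.523,-.095,.24],top=[.531,-.005,.202]).items():
    p=proj(c,P); print(n,p.round()); cv2.circle(im,tuple(int(v) for v in p),3,(0,0,255),1)
cv2.imwrite('pics/w2m.png',im)
E
```

```text
7.45 p [0.4516 0.0563 0.3028] q [-0.018 -0.202 -0.295  2.267  0.123  0.606  1.159] x [-0.886  0.011 -0.464] y [0.001 1.    0.022] z [ 0.464  0.019 -0.886] F [ 0.5 -0.7 -1.8]
[0.3291 0.0549 0.4004] [[-0.0002, 0.7337, 0.6795], [0.9997, -0.0164, 0.018], [0.0243, 0.6793, -0.7335]]
paddle 0.57 [254. 164.] 3328 (np.int64(156), np.int64(353), np.int64(114), np.int64(231))
long_tower_center 0.86 [188. 164.] 3857 (np.int64(153), np.int64(219), np.int64(115), np.int64(222))
short_tower_center 0.62 [327. 161.] 2759 (np.int64(303), np.int64(349), np.int64(125), np.int64(203))
short_tower_center 0.18 [247. 146.] 41832 (np.int64(34), np.int64(464), np.int64(54), np.int64(304))
roof_edge 0.92 [250. 144.] 40584 (np.int64(34), np.int64(464), np.int64(55), np.int64(304))
pad [249. 194.]
roof [237. 240.]
l [349. 238.]
r [124. 242.]
top [246. 213.]
```

View pics/w2m.png

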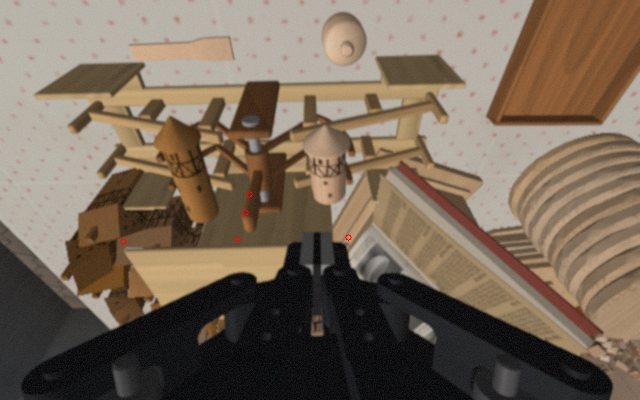

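Markers from my dispenser estimate agree with the picture to about 5 px: paddle near (250,200–230), roof front edge near row 245. Long tower at (188,164) on the right, short one at (327,161). Moving in beside the paddle, on its left.

Call:
drive_tool:
  series:
    - [-1.3,-2.5,2,0,1]
    - [0,0,4,0,1]
    - [0,0,4,0,1]
    - [0,0,3,0,1]
    - [0,0,1,0,1]
    - [0,0,1,0,1]
    - [0,0,0,0,1]

```text
t: 8.4
eef_pos: [0.5363, 0.0353, 0.1801]
tool_rot: [0.243, 0.002, 0.97, 0.011]
contact_force: [-0.2, -0.2, -2.5]
gripper_width: 0.002
grasp_force: 0.0
```

```bash
python3 s.py; python3 - <<'E'
from h import *
snap('wrist','w3.png')
E
```

```text
8.4 p [0.5363 0.0353 0.1801] q [-0.032  0.136 -0.22   2.287  0.48   0.267  0.889] x [-0.882  0.009 -0.471] y [-0.002  1.     0.023] z [ 0.471  0.021 -0.882] F [-0.2 -0.2 -2.5]
```

View pics/w3.png

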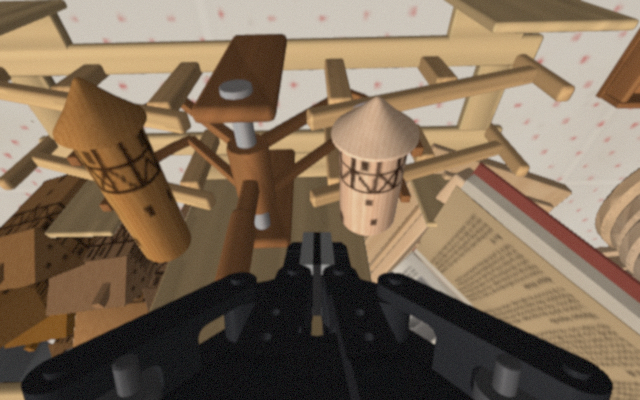

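Call:
drive_tool:
  series:
    - [0,-1.0,0,0,1]
    - [0,-0.6,0,0,1]
    - [0,-0.6,0,0,1]
    - [0,-0.6,0,0,1]
    - [0,-0.6,0,0,1]
    - [0,-0.6,0,0,1]
    - [0,-0.5,0,0,1]
    - [0,-0.5,0,0,1]

```text
t: 9.25
eef_pos: [0.5362, -0.0145, 0.1802]
tool_rot: [0.244, 0.001, 0.97, 0.012]
contact_force: [0.1, 2.8, -2.0]
gripper_width: 0.002
grasp_force: 1.0
```

```bash
python3 s.py; python3 - <<'E'
from h import *
snap('wrist','w4.png')
E
```

```text
9.25 p [ 0.5362 -0.0145  0.1802] q [ 0.161  0.139 -0.287  2.286  0.303  0.24   1.179] x [-0.881  0.008 -0.473] y [-0.003  1.     0.023] z [ 0.473  0.022 -0.881] F [ 0.1  2.8 -2. ]
```

View pics/w4.png

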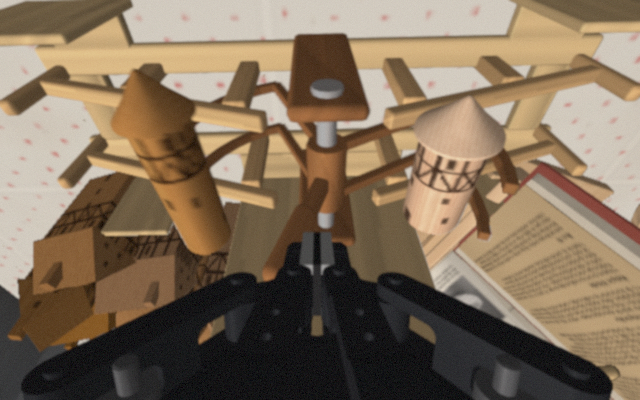

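The lever leans to the right and the finger is on the paddle. I'll push slightly more and hold.

Call:
drive_tool:
  series:
    - [0,-0.2,0,0,1]
    - [0,0,0,0,1]
    - [0,0,0,0,1]

```text
t: 9.6
eef_pos: [0.5359, -0.0166, 0.1792]
tool_rot: [0.243, 0.001, 0.97, 0.011]
contact_force: [-0.8, 1.8, -0.3]
gripper_width: 0.003
grasp_force: 1.2
```

```bash
python3 s.py; python3 - <<'E'
from h import *
snap('wrist','w5.png'); 
for t in ['long_tower_center','short_tower_center']:
    for r in imaging.cut_out(t,'wrist')[:1]: print(t,r['conf'],np.round(r['centre']))
snap('scene','s5.png')
for t in ['long_tower_center','short_tower_center']:
    for r in imaging.cut_out(t,'scene')[:1]: print(t,r['conf'],np.round(r['centre']))
E
```

```text
9.6 p [ 0.5359 -0.0166  0.1792] q [ 0.169  0.141 -0.289  2.286  0.297  0.239  1.188] x [-0.882  0.008 -0.471] y [-0.003  1.     0.023] z [ 0.471  0.021 -0.882] F [-0.8  1.8 -0.3]
long_tower_center 0.74 [ 76. 143.]
short_tower_center 0.86 [448. 160.]
long_tower_center 0.94 [412. 261.]
short_tower_center 0.79 [348. 226.]
```

The long tower is rolling to the right. I'll hold the lever a little longer.

Call:
drive_tool:
  series:
    - [0,0,0,0,1]
    - [0,0,0,0,1]
    - [0,0,0,0,1]
    - [0,0,0,0,1]
    - [0,0,0,0,1]
    - [0,0,0,0,1]
    - [0,0,0,0,1]
    - [0,0,0,0,1]

```text
t: 10.7
eef_pos: [0.5356, -0.0167, 0.1789]
tool_rot: [0.243, 0.002, 0.97, 0.011]
contact_force: [-0.8, 2.6, -0.8]
gripper_width: 0.0
grasp_force: 1.4
```

```bash
python3 - <<'E'
from h import *
print(readout.get_obs()['t'])
c=cam('scene'); snap('scene','s6.png')
for t in ['long_tower_center','short_tower_center']:
    for r in imaging.cut_out(t,'scene')[:1]: print(t,r['conf'],np.round(r['centre']))
print(proj(c,[.543,-.195,.074]), proj(c,[.543,-.082,.115]))
E
```

```text
10.7
long_tower_center 0.94 [415. 262.]
short_tower_center 0.57 [350. 226.]
[415.53961229 265.45542613] [386.48480723 241.2734649 ]
```

The tower is at the right stops. I'll ease the lever back and withdraw.

Call:
drive_tool:
  series:
    - [0,0.5,0,0,1]
    - [0,0.6,0,0,1]
    - [0,0.7,0,0,1]
    - [0,0.7,0,0,1]
    - [0,0.8,0,0,1]
    - [0,0.9,0,0,1]
    - [0,0.8,0,0,1]
    - [0,0,-1,0,1]

```text
t: 11.65
eef_pos: [0.53, 0.0337, 0.1877]
tool_rot: [0.241, 0.001, 0.97, 0.011]
contact_force: [-0.2, 0.3, -2.0]
gripper_width: 0.002
grasp_force: 0.0
```

Call:
drive_tool:
  series:
    - [0,0,-4,0,-1]
    - [0,0,-5,0,-1]
    - [0,0,-5,0,-1]
    - [0,-5,-2,0,-1]
    - [0,-5,0,0,-1]
    - [0,-5,0,0,-1]
    - [0,-5,0,0,-1]
    - [0,0,0,0,-1]

```text
t: 12.45
eef_pos: [0.455, -0.1739, 0.324]
tool_rot: [0.243, 0.007, 0.97, 0.01]
contact_force: [0.4, 1.2, -2.3]
gripper_width: 0.999
grasp_force: 0.0
```

```bash
python3 s.py; python3 - <<'E'
from h import *
snap('wrist','w6.png'); c=cam('wrist')
im=cv2.imread('pics/w6.png')
for t in ['long_tower_center','short_tower_center','paddle']:
    for r in imaging.cut_out(t,'wrist')[:1]:
        ys,xs=np.where(r['mask']); print(t,r['conf'],np.round(r['centre']),xs.min(),xs.max(),ys.min(),ys.max(),at_z(c,r['centre'],.074))
for P in [[.543,-.195,.074],[.472,-.195,.074],[.614,-.195,.074],[.531,-.005,.202]]:
    p=proj(c,P); print(p.round()); cv2.circle(im,tuple(int(v) for v in p),3,(0,0,255),1)
cv2.imwrite('pics/w6m.png',im)
E
```

```text
12.45 p [ 0.455  -0.1739  0.324 ] q [ 0.101 -0.169  0.227  2.19  -0.215  0.666  2.028] x [-0.882  0.019 -0.471] y [0.009 1.    0.023] z [ 0.471  0.016 -0.882] F [ 0.4  1.2 -2.3]
long_tower_center 0.64 [297. 138.] 275 316 89 190 [ 0.54645191 -0.18902696  0.074     ]
short_tower_center 0.71 [519. 142.] 490 559 106 184 [0.55884139 0.10530337 0.074     ]
paddle 0.88 [452. 149.] 361 539 102 207 [0.56885861 0.01907248 0.074     ]
[292. 135.]
[289.  81.]
[295. 178.]
[485. 192.]
```

View pics/w6m.png

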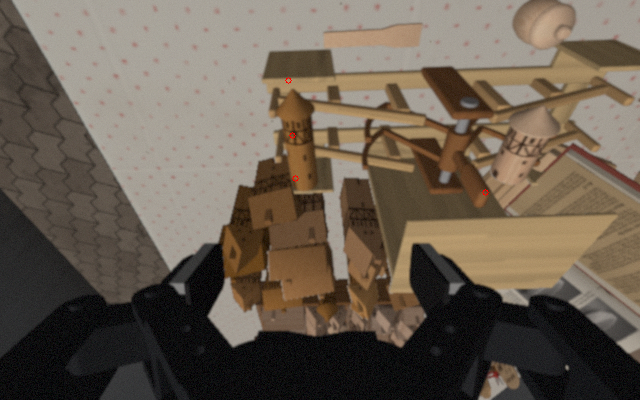

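The tower rests at the right stops, roof tip at (295,90) and foot near (305,188). The lever is upright again and the short tower still waits.

```bash
python3 - <<'E'
from h import *
c=cam('wrist')
for p,z in [((295,91),.074),((305,188),.074),((305,186),.09),((300,135),.074)]: print(p,at_z(c,p,z).round(4))
for n in [('scene')]:
    cc=cam(n); snap(n)
    r=imaging.cut_out('long_tower_center',n)[0]; m=r['mask']; ys,xs=np.where(m)
    w=np.linalg.eigh(np.cov(xs,ys))[1][:,1]; s=(xs-xs.mean())*w[0]+(ys-ys.mean())*w[1]
    mu=np.array([xs.mean(),ys.mean()])
    for k in (s.min(),(s.min()+s.max())/2,s.max()): print(at_z(cc,mu+w*k,.074).round(4))
E
```

```text
(295, 91) [ 0.4854 -0.1837  0.074 ]
(305, 188) [ 0.634  -0.1753  0.074 ]
(305, 186) [ 0.6163 -0.1749  0.09  ]
(300, 135) [ 0.5437 -0.1798  0.074 ]Traceback (most recent call last):
  File "<stdin>", line 6, in <module>
IndexError: list index out of range
```

Call:
drive_tool:
  series:
    - [1,-1,4,-3,-1]
    - [1,-1,4,0,-1]
    - [1,0,4,0,-1]
    - [0,0,3,0,-1]
    - [0,0,1,0,-1]
    - [0,0,0,0,-1]
    - [0,0,0,0,-1]

```text
t: 13.45
eef_pos: [0.5061, -0.1834, 0.169]
tool_rot: [0.243, -0.024, 0.97, 0.005]
contact_force: [-1.0, 0.3, -2.0]
gripper_width: 1.0
grasp_force: 0.0
```

```bash
python3 s.py; python3 - <<'E'
from h import *
snap('wrist','w7.png'); c=cam('wrist')
r=imaging.cut_out('long_tower_center','wrist')
im=cv2.imread('pics/w7.png')
if r:
    m=r[0]['mask']; print(r[0]['conf'],np.round(r[0]['centre']))
    ys,xs=np.where(m); print(ys.min(),ys.max())
    for y in range(ys.min()+5,ys.max(),12):
        x=xs[ys==y]; P=at_z(c,((x.min()+x.max())/2,y),.08); print(y,x.min(),x.max(),P.round(4))
    im[m]=im[m]//2+np.array([0,100,0],np.uint8)
cv2.imwrite('pics/w7m.png',im)
E
```

```text
13.45 p [ 0.5061 -0.1834  0.169 ] q [ 0.102  0.171  0.263  2.288 -0.8    0.321  2.693] x [-0.881 -0.045 -0.471] y [-0.05   0.999 -0.002] z [ 0.471  0.022 -0.882] F [-1.   0.3 -2. ]
0.59 [302. 180.]
112 259
117 291 305 [ 0.4828 -0.1967  0.08  ]
129 281 320 [ 0.4916 -0.195   0.08  ]
141 270 332 [ 0.5011 -0.1945  0.08  ]
153 269 329 [ 0.5113 -0.1958  0.08  ]
165 276 326 [ 0.522  -0.1942  0.08  ]
177 278 326 [ 0.5335 -0.1932  0.08  ]
189 280 325 [ 0.5458 -0.1926  0.08  ]
201 281 325 [ 0.559 -0.192  0.08 ]
213 283 325 [ 0.5732 -0.1908  0.08  ]
225 284 325 [ 0.5886 -0.19    0.08  ]
237 286 325 [ 0.6052 -0.1887  0.08  ]
249 288 323 [ 0.6232 -0.1883  0.08  ]
```

View pics/w7m.png

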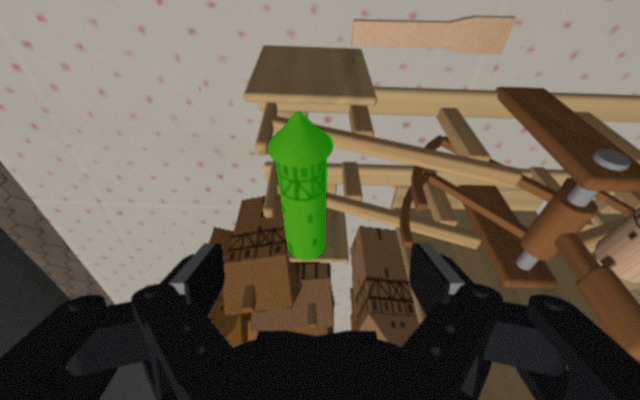

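The tower's axis is y≈−0.193 at its centre x≈0.552, with about 3° yaw, which matches the stop. The mask fits the tower from row 112 to 259.

Call:
drive_tool:
  series:
    - [0.4,-1.2,1,0,-1]
    - [0,0,2,0,-1]
    - [0,0,2,0,-1]
    - [0,0,2,0,-1]
    - [0,0,0,0,-1]

```text
t: 14.05
eef_pos: [0.5363, -0.1942, 0.1047]
tool_rot: [0.243, -0.024, 0.97, 0.006]
contact_force: [-0.6, -0.2, -2.4]
gripper_width: 0.998
grasp_force: 0.0
```

```bash
python3 s.py
```

```text
14.05 p [ 0.5363 -0.1942  0.1047] q [ 0.416  0.346 -0.086  2.247 -1.029  0.177  2.948] x [-0.881 -0.043 -0.472] y [-0.049  0.999  0.   ] z [ 0.471  0.023 -0.882] F [-0.6 -0.2 -2.4]
```

The wrist joint (q7) is at its limit, so I'll back off and take the equivalent half-turn grasp.

Call:
drive_tool:
  series:
    - [0,0,-3,0,-1]
    - [0,0,-3,0,-1]
    - [0,0,-3,8.5,-1]
    - [0,0,0,8.5,-1]
    - [0,0,0,8.5,-1]
    - [0,0,0,8.5,-1]
    - [0,0,0,8.5,-1]
    - [0,0,0,8.5,-1]

```text
t: 14.85
eef_pos: [0.4954, -0.1966, 0.1833]
tool_rot: [0.219, 0.391, 0.888, 0.108]
contact_force: [-0.3, 0.6, -2.9]
gripper_width: 1.002
grasp_force: 0.0
```

Call:
drive_tool:
  series:
    - [0,0,0,8.5,-1]
    - [0,0,0,8.5,-1]
    - [0,0,0,8.5,-1]
    - [0,0,0,8.5,-1]
    - [0,0,0,8.5,-1]
    - [0,0,0,8.5,-1]
    - [0,0,0,8.5,-1]
    - [0,0,0,8.5,-1]

```text
t: 15.65
eef_pos: [0.4954, -0.1965, 0.1832]
tool_rot: [0.121, 0.82, 0.517, 0.213]
contact_force: [-0.9, 0.5, -2.8]
gripper_width: 0.996
grasp_force: 0.0
```

Call:
drive_tool:
  series:
    - [0,0,0,8.5,-1]
    - [0,0,0,8.5,-1]
    - [0,0,0,8.5,-1]
    - [0,0,0,8.5,-1]
    - [0,0,0,8.5,-1]
    - [0,0,0,8.5,-1]
    - [0,0,0,8.5,-1]
    - [0,0,0,0,-1]

```text
t: 16.45
eef_pos: [0.4955, -0.1964, 0.1828]
tool_rot: [-0.0, 0.969, 0.045, 0.244]
contact_force: [0.1, 0.7, -1.6]
gripper_width: 1.0
grasp_force: 0.0
```

```bash
python3 s.py
```

```text
16.45 p [ 0.4955 -0.1964  0.1828] q [-0.329  0.169  0.796  2.307 -0.942  0.426 -0.228] x [0.877 0.086 0.473] y [ 0.087 -0.996  0.021] z [ 0.473  0.022 -0.881] F [ 0.1  0.7 -1.6]
```

Call:
drive_tool:
  series:
    - [0,0,3,2,-1]
    - [0,0,3,0,-1]
    - [0,0,2,0,-1]
    - [0,0,2,0,-1]
    - [0,0,1,0,-1]
    - [0,0,0,0,-1]

```text
t: 17.05
eef_pos: [0.5446, -0.1951, 0.0883]
tool_rot: [-0.004, 0.97, 0.03, 0.243]
contact_force: [-0.7, 0.3, -1.8]
gripper_width: 1.003
grasp_force: 0.0
```

```bash
python3 s.py
```

```text
17.05 p [ 0.5446 -0.1951  0.0883] q [ 0.253  0.388  0.098  2.248 -1.363  0.217  0.134] x [0.881 0.057 0.471] y [ 0.06  -0.998  0.008] z [ 0.47   0.021 -0.882] F [-0.7  0.3 -1.8]
```

Call:
drive_tool:
  series:
    - [0,-0.2,1.5,0,-1]
    - [0,0,1.5,0,-1]
    - [0,0,1,0,-1]
    - [0,0,0,0,-1]

```text
t: 17.45
eef_pos: [0.5667, -0.1957, 0.0607]
tool_rot: [-0.007, 0.972, 0.031, 0.235]
contact_force: [-1.1, 0.9, -2.4]
gripper_width: 1.0
grasp_force: 0.0
```

```bash
python3 s.py; python3 - <<'E'
from h import *
snap('wrist','w8.png')
E
```

```text
17.45 p [ 0.5667 -0.1957  0.0607] q [ 0.329  0.466 -0.009  2.196 -1.366  0.171  0.14 ] x [0.888 0.057 0.457] y [ 0.063 -0.998  0.002] z [ 0.456  0.027 -0.89 ] F [-1.1  0.9 -2.4]
```

View pics/w8.png

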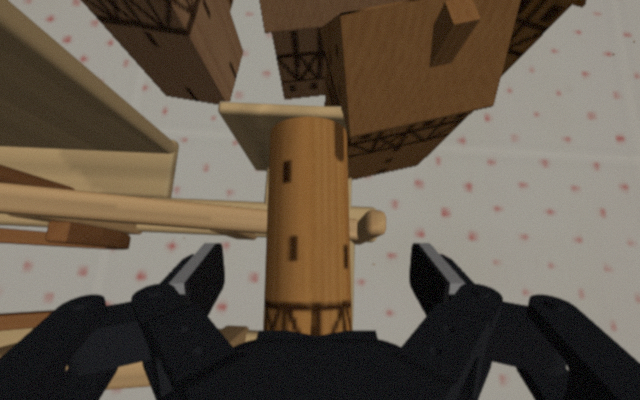

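The fingers straddle the tower, which lies between columns 265 and 352 with the pads at 200 and 440. I'll go slightly deeper and close softly.

Call:
drive_tool:
  series:
    - [-0.4,-0.3,0.7,0,-1]
    - [0,0,0,0,-1]
    - [0,0,0,0,-0.2]
    - [0,0,0,0,0.2]
    - [0,0,0,0,0.6]
    - [0,0,0,0,1]
    - [0,0,0,0,1]
    - [0,0,0,0,1]
  squeeze: 25

```text
t: 18.3
eef_pos: [0.5658, -0.1919, 0.0563]
tool_rot: [-0.01, 0.972, 0.031, 0.232]
contact_force: [-5.2, 3.6, 4.4]
gripper_width: 0.501
grasp_force: 25.3
```

```bash
python3 s.py
```

```text
18.3 p [ 0.5658 -0.1919  0.0563] q [ 0.331  0.473 -0.015  2.196 -1.366  0.172  0.138] x [0.891 0.056 0.452] y [ 0.065 -0.998 -0.006] z [ 0.45   0.035 -0.892] F [-5.2  3.6  4.4]
```

Call:
drive_tool:
  series:
    - [0.4,0,-0.9,0,1]
    - [0.9,0,-1.8,0,1]
    - [1.3,0,-2.7,0,1]
    - [1.8,0,-3.6,0,1]
    - [1.8,0,-3.6,0,1]
    - [1.8,0,-3.6,0,1]
    - [0,0,0,0,1]

```text
t: 19.0
eef_pos: [0.5677, -0.1955, 0.2429]
tool_rot: [-0.008, 0.971, 0.031, 0.237]
contact_force: [0.3, 0.3, -3.0]
gripper_width: 0.5
grasp_force: 26.8
```

```bash
python3 s.py; python3 -c "
from h import *
o=readout.get_obs(); print(o['gripper_width'],o['grasp_force'])"
```

```text
19.0 p [ 0.5677 -0.1955  0.2429] q [-0.229  0.171  0.623  2.098 -0.598  0.537 -0.679] x [0.886 0.056 0.46 ] y [ 0.063 -0.998 -0.001] z [ 0.459  0.03  -0.888] F [ 0.3  0.3 -3. ]
0.49980684827905786 26.813928895862773
```

Call:
drive_tool:
  series:
    - [-0.6,0,-4,0,1]
    - [-0.6,0,-4,0,1]
    - [-0.6,-2,-4,0,1]
    - [-0.6,-4,-3,0,1]
    - [0,-4.5,0,0,1]
    - [0,-4.5,0,0,1]
    - [0,-4.5,0,0,1]
    - [0,-4.5,0,0,1]

```text
t: 19.8
eef_pos: [0.4593, 0.0406, 0.3591]
tool_rot: [-0.009, 0.972, 0.031, 0.231]
contact_force: [0.3, -0.6, -3.2]
gripper_width: 0.501
grasp_force: 26.8
```

Call:
drive_tool:
  series:
    - [0,-4.5,0,0,1]
    - [0,-4.5,0,0,1]
    - [0,-4.5,0,0,1]
    - [0,-4.5,0,0,1]
    - [0,-4.5,0,0,1]
    - [0,-4.5,0,0,1]
    - [0,-4.5,0,0,1]
    - [0,0,0,0,1]

```text
t: 20.6
eef_pos: [0.4379, 0.3596, 0.3592]
tool_rot: [-0.011, 0.973, 0.035, 0.23]
contact_force: [-0.2, -1.2, -3.8]
gripper_width: 0.501
grasp_force: 26.8
```

```bash
python3 s.py; python3 - <<'E'
from h import *
snap('wrist','w9.png'); c=cam('wrist')
for r in imaging.cut_out('tray','wrist')[:2]:
    m=r['mask'].astype(np.uint8); ys,xs=np.where(m); print(r['conf'],np.round(r['centre']),xs.min(),xs.max(),ys.min(),ys.max())
    ct=max(cv2.findContours(m,0,1)[0],key=cv2.contourArea)
    for p in cv2.approxPolyDP(cv2.convexHull(ct),8,True)[:,0]: print(p,at_z(c,p,.028).round(3))
E
```

```text
20.6 p [0.4379 0.3596 0.3592] q [-0.522  0.052 -0.5    1.906  0.487  0.958 -2.754] x [0.892 0.063 0.447] y [ 0.073 -0.997 -0.005] z [ 0.446  0.037 -0.894] F [-0.2 -1.2 -3.8]
0.58 [276. 217.] 260 356 189 319
[265 189] [0.541 0.449 0.028]
[277 190] [0.541 0.429 0.028]
[274 248] [0.449 0.425 0.028]
[260 233] [0.47  0.449 0.028]
0.32 [492. 274.] 472 516 262 294
[516 280] [0.426 0.053 0.028]
[498 294] [0.404 0.081 0.028]
[472 273] [0.432 0.119 0.028]
[502 262] [0.452 0.073 0.028]
```

View pics/w9.png

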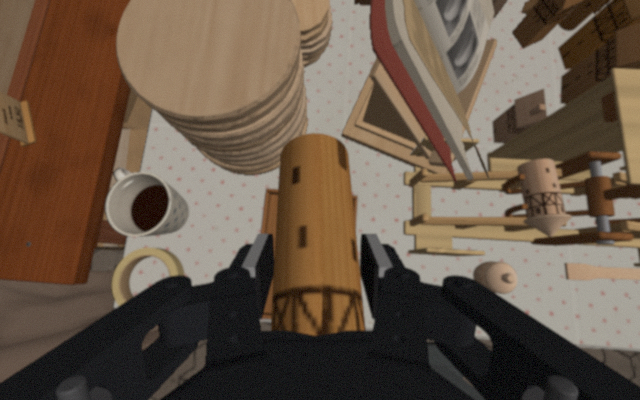

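The tower is held level. The tray is below, far edge at row 189, columns 265–357, and near edge around row 320. The plate stack is beyond the far-left corner.

```bash
python3 - <<'E'
from h import *
c=cam('wrist')
for p in [(265,189),(357,190),(372,322),(262,318)]: print(p,at_z(c,p,.028).round(3))
for p in [(306,110),(255,172),(300,150)]: print('stack',at_z(c,p,.02).round(3),at_z(c,p,.12).round(3))
E
```

```text
(265, 189) [0.543 0.446 0.028]
(357, 190) [0.551 0.297 0.028]
(372, 322) [0.351 0.267 0.028]
(262, 318) [0.346 0.43  0.028]
stack [0.69 0.39 0.02] [0.638 0.383 0.12 ]
stack [0.572 0.467 0.02 ] [0.545 0.444 0.12 ]
stack [0.616 0.395 0.02 ] [0.579 0.386 0.12 ]
```

Call:
drive_tool:
  series:
    - [-1.6,-0.4,4,0,1]
    - [-1.6,-0.4,4,0,1]
    - [-1.6,-0.2,4,0,1]
    - [-1.6,0,4,0,1]
    - [0,0,0,0,1]

```text
t: 21.2
eef_pos: [0.4511, 0.3606, 0.2241]
tool_rot: [-0.005, 0.973, 0.031, 0.227]
contact_force: [0.1, -0.1, -2.5]
gripper_width: 0.498
grasp_force: 26.8
```

```bash
python3 s.py
```

```text
21.2 p [0.4511 0.3606 0.2241] q [-0.902  0.189 -0.096  2.074  0.622  0.694 -2.95 ] x [0.895 0.058 0.442] y [ 0.062 -0.998  0.003] z [ 0.441  0.025 -0.897] F [ 0.1 -0.1 -2.5]
```

q7 is at its limit again. I'll make a half-turn with the tower well above the tray and clear of everything.

Call:
drive_tool:
  series:
    - [0,0,-1,-8.5,1]
    - [0,0,-1,-8.5,1]
    - [0,0,0,-8.5,1]
    - [0,0,0,-8.5,1]
    - [0,0,0,-8.5,1]
    - [0,0,0,-8.5,1]
    - [0,0,0,-8.5,1]
    - [0,0,0,-8.5,1]

```text
t: 22.0
eef_pos: [0.4437, 0.3624, 0.2472]
tool_rot: [0.121, 0.788, 0.571, 0.195]
contact_force: [-0.3, 0.3, -2.7]
gripper_width: 0.499
grasp_force: 26.9
```

Call:
drive_tool:
  series:
    - [0,0,0,-8.5,1]
    - [0,0,0,-8.5,1]
    - [0,0,0,-8.5,1]
    - [0,0,0,-8.5,1]
    - [0,0,0,-8.5,1]
    - [0,0,0,-8.5,1]
    - [0,0,0,-8.5,1]
    - [0,0,0,-8.5,1]

```text
t: 22.8
eef_pos: [0.4437, 0.3624, 0.2473]
tool_rot: [0.209, 0.334, 0.914, 0.094]
contact_force: [0.1, 0.3, -2.8]
gripper_width: 0.493
grasp_force: 26.9
```

Call:
drive_tool:
  series:
    - [0,0,0,-8.5,1]
    - [0,0,0,-8.5,1]
    - [0,0,0,-8.5,1]
    - [0,0,0,-8.5,1]
    - [0,0,0,-8.5,1]
    - [0,0,0,0,1]

```text
t: 23.4
eef_pos: [0.4438, 0.3624, 0.2472]
tool_rot: [0.229, -0.018, 0.973, 0.012]
contact_force: [-0.3, 0.2, -3.2]
gripper_width: 0.5
grasp_force: 26.8
```

```bash
python3 s.py
```

```text
23.4 p [0.4438 0.3624 0.2472] q [-0.619  0.175 -0.424  2.044  0.665  0.771  0.133] x [-0.895 -0.029 -0.446] y [-0.04   0.999  0.016] z [ 0.445  0.032 -0.895] F [-0.3  0.2 -3.2]
```

The half-turn about the tilted axis tipped the tower, roof up. I'll turn back most of the way, stopping about 25° short, which keeps the tower level within about 2° and leaves joint margin.

Call:
drive_tool:
  series:
    - [0,0,0,8.5,1]
    - [0,0,0,8.5,1]
    - [0,0,0,8.5,1]
    - [0,0,0,8.5,1]
    - [0,0,0,8.5,1]
    - [0,0,0,8.5,1]
    - [0,0,0,8.5,1]
    - [0,0,0,8.5,1]

```text
t: 24.2
eef_pos: [0.4436, 0.3627, 0.2467]
tool_rot: [0.182, 0.534, 0.814, 0.139]
contact_force: [0.4, 1.0, -3.4]
gripper_width: 0.5
grasp_force: 26.9
```

Call:
drive_tool:
  series:
    - [0,0,0,8.5,1]
    - [0,0,0,8.5,1]
    - [0,0,0,8.5,1]
    - [0,0,0,8.5,1]
    - [0,0,0,8.5,1]
    - [0,0,0,8.5,1]
    - [0,0,0,8.5,1]
    - [0,0,0,8.5,1]

```text
t: 25.0
eef_pos: [0.4435, 0.3627, 0.2467]
tool_rot: [0.073, 0.898, 0.376, 0.217]
contact_force: [-0.0, -0.0, -2.2]
gripper_width: 0.502
grasp_force: 26.8
```

Call:
drive_tool:
  series:
    - [0,0,0,8.5,1]
    - [0,0,0,8.5,1]
    - [0,0,0,0,1]

```text
t: 25.3
eef_pos: [0.4436, 0.3628, 0.2466]
tool_rot: [0.041, 0.943, 0.242, 0.225]
contact_force: [-0.2, -0.0, -3.3]
gripper_width: 0.5
grasp_force: 26.8
```

```bash
python3 s.py
```

```text
25.3 p [0.4436 0.3628 0.2466] q [-0.853  0.155 -0.166  2.059  0.606  0.74  -2.497] x [0.781 0.475 0.405] y [ 0.438 -0.88   0.186] z [ 0.445  0.032 -0.895] F [-0.2 -0.  -3.3]
```

Call:
drive_tool:
  series:
    - [-1.1,-0.8,3.5,0,1]
    - [-1.1,-0.8,3.5,0,1]
    - [-1.1,-0.9,3.5,0,1]
    - [-1.1,-0.9,3.5,0,1]
    - [0,0,0,0,1]

```text
t: 25.8
eef_pos: [0.4546, 0.3743, 0.092]
tool_rot: [0.044, 0.942, 0.246, 0.222]
contact_force: [-0.5, -1.4, -2.3]
gripper_width: 0.499
grasp_force: 26.8
```

```bash
python3 s.py
```

```text
25.8 p [0.4546 0.3743 0.092 ] q [-0.954  0.418 -0.051  2.149  0.951  0.478 -2.896] x [0.78  0.484 0.396] y [ 0.445 -0.875  0.192] z [ 0.44   0.026 -0.898] F [-0.5 -1.4 -2.3]
```

Call:
drive_tool:
  series:
    - [-0.6,-0.4,1.7,-3,1]
    - [-0.6,-0.4,1.7,-2,1]
    - [-0.6,-0.4,1.7,0,1]
    - [0,0,0,0,1]

```text
t: 26.2
eef_pos: [0.4594, 0.3793, 0.0413]
tool_rot: [0.052, 0.93, 0.287, 0.223]
contact_force: [-1.1, 0.0, -2.8]
gripper_width: 0.498
grasp_force: 26.8
```

```bash
python3 s.py; python3 - <<'E'
from h import *
M=rot(readout.get_obs()['tool_rot']); print('axis',M@[.893,.011,.451],'off',M@[-.0044,0,-.0224])
c=cam('side'); snap('side','d1.png')
im=cv2.imread('pics/d1.png')[240:340,260:400]; cv2.imwrite('pics/d1c.png',cv2.resize(im,None,fx=5,fy=5,interpolation=2))
E
```

```text
26.2 p [0.4594 0.3793 0.0413] q [-1.146  0.53   0.186  2.169  1.04   0.316 -2.95 ] x [0.736 0.556 0.385] y [ 0.51  -0.83   0.225] z [ 0.445  0.031 -0.895] F [-1.1  0.  -2.8]
axis [ 0.8636926   0.50174247 -0.05710143] off [-0.01320656 -0.00314349  0.0183528 ]
```

View pics/d1c.png

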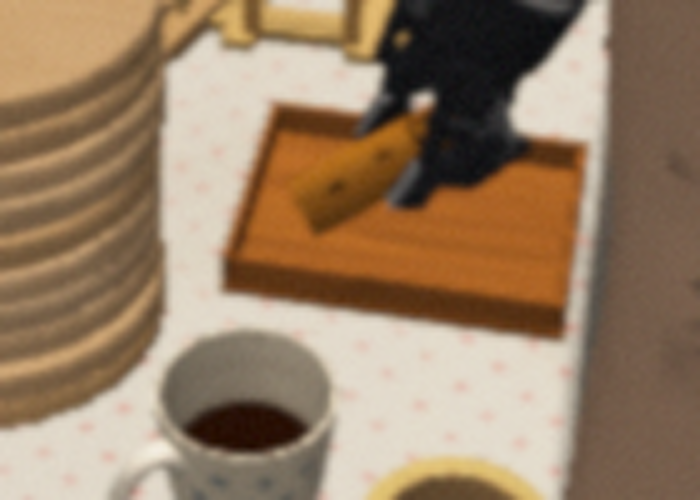

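The side view shows the tower gripped above the tray floor, diagonally, foot towards the plates and well inside the walls. Lowering the last few centimetres.

Call:
drive_tool:
  series:
    - [-0.5,-0.2,0.9,-1,1]
    - [-0.4,-0.1,0.8,-1,1]
    - [-0.3,0,0.5,0,1]
    - [0,0,0,0,1]

```text
t: 26.65
eef_pos: [0.4593, 0.3761, 0.0171]
tool_rot: [0.055, 0.925, 0.302, 0.222]
contact_force: [-1.9, 0.4, -1.4]
gripper_width: 0.498
grasp_force: 25.4
```

```bash
python3 s.py
```

```text
26.65 p [0.4593 0.3761 0.0171] q [-1.284  0.604  0.366  2.189  1.034  0.188 -2.951] x [0.719 0.583 0.379] y [ 0.534 -0.812  0.235] z [ 0.445  0.033 -0.895] F [-1.9  0.4 -1.4]
```

Call:
drive_tool:
  series:
    - [-0.05,0,0.15,0,1]
    - [-0.05,0,0.15,0,1]
    - [0,0,0,0,1]

```text
t: 26.95
eef_pos: [0.4601, 0.3752, 0.0136]
tool_rot: [0.055, 0.926, 0.301, 0.222]
contact_force: [-1.5, 0.0, 0.2]
gripper_width: 0.496
grasp_force: 25.5
```

Contact is felt, so I'll open slowly and back out along the tool axis.

Call:
drive_tool:
  series:
    - [0,0,0,0,0.0]
    - [0,0,-0.1,0,-0.1]
    - [0,0,-0.1,0,-0.2]
    - [0,0,-0.1,0,-0.35]
    - [0,0,-0.1,0,-0.5]
    - [0,0,0,0,-0.5]
    - [0,0,0,0,-0.5]

```text
t: 27.65
eef_pos: [0.4579, 0.3746, 0.0166]
tool_rot: [0.055, 0.926, 0.302, 0.222]
contact_force: [-0.7, -1.0, -1.3]
gripper_width: 0.754
grasp_force: 0.0
```

Call:
drive_tool:
  series:
    - [0,0,-0.5,0,-0.5]
    - [0,0,-1,0,-0.5]
    - [0,0,-1.5,0,-0.5]
    - [0,0,-2,0,-0.5]
    - [0,0,-3,0,-0.5]
    - [0,0,-4,0,-0.5]
    - [0,0,-4,0,-0.5]
    - [0,0,0,0,-0.5]

```text
t: 28.45
eef_pos: [0.386, 0.3719, 0.1648]
tool_rot: [0.052, 0.925, 0.302, 0.224]
contact_force: [-0.2, 0.7, -0.8]
gripper_width: 0.752
grasp_force: 0.0
```

```bash
python3 s.py; python3 - <<'E'
from h import *
for n in ['wrist','side','scene']:
    c=cam(n); snap(n,'e_%s.png'%n)
    for t in ['long_tower_center','short_tower_center','tray','paddle','jar','spatula','mug']:
        for r in imaging.cut_out(t,n)[:1]:
            ys,xs=np.where(r['mask']); z={'long_tower_center':.04,'tray':.01}.get(t,.05)
            print(n,t,round(r['conf'],2),np.round(r['centre']),xs.min(),xs.max(),ys.min(),ys.max(),at_z(c,r['centre'],z).round(3))
            if t=='long_tower_center':
                for k in (ys.argmin(),ys.argmax(),xs.argmin(),xs.argmax()): print('   ',at_z(c,(xs[k],ys[k]),.03).round(3))
E
```

```text
28.45 p [0.386  0.3719 0.1648] q [-1.242  0.221  0.131  2.217  0.717  0.575 -2.643] x [0.717 0.582 0.384] y [ 0.535 -0.812  0.231] z [ 0.446  0.04  -0.894] F [-0.2  0.7 -0.8]
wrist long_tower_center 0.8 [318. 190.] 296 342 120 270 [0.446 0.376 0.04 ]
    [0.507 0.416 0.03 ]
    [0.386 0.333 0.03 ]
    [0.397 0.365 0.03 ]
    [0.421 0.327 0.03 ]
wrist short_tower_center 0.51 [633. 313.] 627 639 295 326 [0.537 0.009 0.05 ]
wrist tray 0.82 [296. 201.] 176 413 75 325 [0.432 0.385 0.01 ]
wrist paddle 0.75 [613. 274.] 575 639 246 302 [0.56  0.051 0.05 ]
wrist mug 0.83 [133.  21.] 71 174 0 51 [0.471 0.587 0.05 ]
side long_tower_center 0.86 [339. 277.] 316 360 265 288 [0.451 0.382 0.04 ]
    [0.425 0.307 0.03 ]
    [0.5   0.431 0.03 ]
    [0.52  0.389 0.03 ]
    [0.395 0.321 0.03 ]
side short_tower_center 0.78 [325. 199.] 314 341 193 204 [ 0.57  -0.044  0.05 ]
side tray 0.88 [344. 286.] 304 376 260 307 [0.436 0.384 0.01 ]
side paddle 0.81 [329. 188.] 318 341 169 217 [ 0.568 -0.129  0.05 ]
side jar 0.58 [357. 224.] 350 361 216 235 [0.432 0.106 0.05 ]
side spatula 0.3 [328. 200.] 315 342 193 205 [ 0.557 -0.042  0.05 ]
side mug 0.82 [307. 327.] 280 326 305 353 [0.501 0.605 0.05 ]
scene long_tower_center 0.72 [268. 227.] 262 281 219 241 [0.442 0.378 0.04 ]
    [0.517 0.429 0.03 ]
    [0.38  0.316 0.03 ]
    [0.41  0.373 0.03 ]
    [0.518 0.391 0.03 ]
scene short_tower_center 0.53 [350. 229.] 338 361 218 237 [0.622 0.138 0.05 ]
scene tray 0.6 [278. 231.] 256 301 217 251 [0.486 0.371 0.01 ]
scene paddle 0.86 [369. 235.] 342 399 210 265 [0.638 0.062 0.05 ]
scene jar 0.71 [321. 258.] 316 328 247 269 [0.407 0.073 0.05 ]
scene spatula 0.6 [370. 287.] 355 388 278 294 [ 0.387 -0.147  0.05 ]
scene mug 0.49 [246. 195.] 247 249 193 206 [0.558 0.652 0.05 ]
```

```bash
python3 -c "
from station import hand_in; print(hand_in())"
```

```text
the job is handed in; nothing more can be done
None
```

I pushed the lever over to the right for about two seconds, only the long tower rolled down, and the lever sprang back; the tower now lies in the tray (about 30° across it) with the other things undisturbed, and the job was handed in at about 29 s of the 64 s allowed, though I viewed 11 pictures, one over the limit of 10.

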